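# Register the small culture dish on the colony counter

### The arm

A 6-joint arm with a two-finger parallel gripper is mounted at the origin on a cart in front of the work surface, level with it; the furniture and walls round the work are solid. World frame = base frame: x ahead of the robot, y to its left, z up, the work surface at z = 0. Lengths are in m, angles in rad, forces in N, time in s.
With the tool pointing down it reaches from about 0.3 to 0.875 m from the base axis. Payload 6.4 kg.
Tool frame: the origin (TCP) lies between the finger pads; the fingertips stand 11 mm ahead of it and the grasp point (between the pads) lies 8 mm behind it (ctrl.tcp_to_tips is the distance from the TCP to the fingertips, in m); x points along the fingers, z is the direction in which the jaws open and shut, and the axes are right-handed (so a half turn about x gives the same grasp; the last joint's range is limited). The gripper opens to 85 mm and grips with 20 to 120 N. Pads are 22 mm wide; open, the fingers measure 114 mm over their backs; the gripper's body (76 mm by 85 mm) begins 54 mm behind the grasp point. The pads swing forward as they close: fully open they stand 13 mm farther back than shut.
Start: joints at [1.103, 0.181, 1.607, -0, 1.354, -0.206], TCP at [0.149, 0.555, 0.242] pointing down, gripper open.
Joint ranges: [-2.99, 2.99], [-0.89, 2.07], [0.3, 2.58], [-1.14, 4.28], [0, 2.63], [-3.12, 3.12]. Speed limits (rad/s): [2.57, 2.57, 3.01, 3.14, 3.14, 3.14].

### API

Orientations are given as a unit quaternion [w, x, y, z].
In Python, from bench import ctrl, eyes, hand_in gives the robot as it stands. The module is installed in compiled form; this text tells all that it offers.
- The arm moves only by the tool step_arm, never from a script. Its arguments are lists of equal length, an entry for each row: "xyz": the shift along the world's x, y, z in mm, a list of three; "spin": the turn about the world's z in rad; "fingers": the opening in per cent of the stroke, from 0 (shut) to 100 (fully open). A call has 1 to 10 rows; each row is the pose to reach, as a shift and turn from the pose commanded when the call began; what a row does not reach only later rows make up. A row lasts 1/10 s, in which the tool goes at most 50 mm and 8.59 degrees, less where a joint would pass 70% of its speed; a pose out of reach is approached as far as the arm can. A call with a gripper value outside its range is refused whole. The fingers move at their own pace and stop on an object; the grip force is fixed at half the most. Time passes only in rows, so rows that repeat a pose let the fingers close. It gives the time, the measured TCP pose, the force and the opening at its end, in the units of the state.
- ctrl.get_obs(): the state, without advancing time (a new reading comes with each control period).
- eyes.camera(name): name is "side" or "top"; returns the picture (400x640x3 uint8, red, green, blue); there is no depth.
- eyes.camera_model(name): a dict with "vertical_fov" (degrees; the focal length in pixels is half the picture's height over the tangent of half this angle, whatever the lens; pixels are square), "cx", "cy" (the principal point, pixels), "pose" (4x4, takes a point from camera to world coordinates). Camera axes: x right, y up, looking along -z (the intrinsics and any distortion apply to the point x, -y, -z); pixel columns grow to the right and rows downward; lengths in m; the calibration is good to about 2 mm. A picture is of the moment at which its call begins. camera_model takes no time and is no camera call.
- hand_in(): hands the job in, once; it reports no verdict.
The state is a dict: "time_s": time; "q": joint angles; "dq": joint speeds; "joint_efforts": joint torques, N m; "eef_pos": TCP position; "eef_rot": TCP orientation; "wrist_force": force on the tool from outside, world axes, zero at the start; "torque": the same for the moment, N m; "opening": opening from 0.0 (shut) to 1.0 (fully open).
Only numpy, scipy, OpenCV 4.12 (cv2) and the standard library are available. Lean on these libraries where they do the work, as an engineer would, in place of code of your own. Each camera call takes 0.05 s, during which the arm holds its last target.

### The job

Three covered culture dishes stand on the sprung pads of the colony counter. With the fingertips press lightly on the lid of the smallest dish until its pad has clearly sunk, let it come up again, then press the long bar key at the front of the counter to store the reading, and withdraw. Only touch the dish, do not lift or shift it, and leave the two large dishes, the round keys and everything else on the bench alone.

Things in the scene. Friction and masses are not known exactly. Their poses are not given: they have to be found in the camera images.
- counter: colony counter, a fixed flat grey instrument, 190 mm (its x) by 350 mm (its y), deck 30 mm above the bench. Origin under it on the bench; its x points away from the robot at yaw 0, y left, z up. Three round pads stand in a row along y at x = +15 mm, y = +110, 0 and -110 mm; three white keys stand in a row along y at x = -65 mm. A display ridge 53 mm high runs along the back (x = +75 to +101 mm)
- small_dish: smallest covered petri dish, 56 mm across, 15 mm high, loose, about 22 g, standing near the centre of any one of the three pads; origin at the centre of its underside, z up
- small_dish_top (a point): centre of the top of the small dish's lid, 15 mm above its underside and about 55 mm above the bench; flat lid 56 mm across; the place to press
- large_dish_1: large covered petri dish, 91 mm across, 15 mm high, loose, on another pad; leave alone; origin at the centre of its underside
- large_dish_2: second large covered petri dish, 91 mm across, 15 mm high, loose, on another pad; leave alone; origin at the centre of its underside
- pad_left (a joint): how far the left (y = +110 mm) pad is pressed down, m: 0 up, 0.008 fully down. A spring returns it: it starts to sink at about 0.8 N and is fully down at about 5 N; it counts as pressed from 0.003
- pad_left_top (a point): centre of the top face of the left (y = +110 mm) pad, a black disc 84 mm across, 40 mm above the bench when up
- pad_middle (a joint): how far the middle (y = 0) pad is pressed down, m: 0 up, 0.008 fully down. A spring returns it: it starts to sink at about 0.8 N and is fully down at about 5 N; it counts as pressed from 0.003
- pad_middle_top (a point): centre of the top face of the middle (y = 0) pad, a black disc 84 mm across, 40 mm above the bench when up
- pad_right (a joint): how far the right (y = -110 mm) pad is pressed down, m: 0 up, 0.008 fully down. A spring returns it: it starts to sink at about 0.8 N and is fully down at about 5 N; it counts as pressed from 0.003
- pad_right_top (a point): centre of the top face of the right (y = -110 mm) pad, a black disc 84 mm across, 40 mm above the bench when up
- bar_key (a joint): how far the long bar key is pressed down, m: 0 up, 0.005 fully down. A spring returns it: it starts to sink at about 1.2 N and is fully down at about 4 N; it counts as pressed from 0.003
- bar_key_top (a point): centre of the top of the long bar key, white, 18 mm (counter x) by 72 mm (counter y), at counter x = -65 mm, y = 0, 39 mm above the bench when up; 9 mm above the deck
- round_key_left (a joint): how far this round key is pressed, m: 0 up, 0.005 down; must not be pressed
- round_key_left_top (a point): centre of the top of a round white key, 19 mm across, at counter x = -65 mm, y = +90 mm, 39 mm above the bench; leave alone
- round_key_right (a joint): how far this round key is pressed, m: 0 up, 0.005 down; must not be pressed
- round_key_right_top (a point): centre of the top of a round white key, 19 mm across, at counter x = -65 mm, y = -90 mm, 39 mm above the bench; leave alone
- water_bottle: white plastic bottle with screw cap, 80 mm across, 165 mm high, loose on the right of the bench; leave alone; origin under its centre
- tape: roll of white tape, 68 mm across, 19 mm high, loose on the left of the bench; leave alone; origin under its centre
- forceps: steel forceps, 127 mm long, 9 mm high, lying loose on the right of the bench; leave alone; origin under the middle
Things that resemble listed ones, but are neither listed nor needed, are in the scene too. What is shaped like the small_dish but blue or yellow is not meant.

How it is judged:
By the outcome, as a careful person would: the job done as asked, in the order asked, and still so for the second after the job is handed in, with the robot touching nothing.
It also fails if it takes over 38 s, if anything falls off the work surface, if the arm or the gripper's body presses on something with over 40 N, if the wrist force passes 120 N, or if a joint passes its speed limit or range.

## Working session

There is one attempt and no reset: what is moved stays moved. The work goes in short steps, Python scripts to look and compute and a tool call to move; the robot and the scene stay as the last step left them, time stands still between calls to the robot, and variables do not carry over. Pictures are saved under pics/ and viewed, and the job is handed in when it is done.

Besides the shell and the picture viewer there is one more tool, called as name(argument=value, ...) on one line, values as JSON. step_arm: Moves the arm, as the interface text tells. Its arguments: {"type":"object","properties":{"xyz":{"type":"array"},"spin":{"type":"array"},"fingers":{"type":"array"}},"required":["xyz","spin","fingers"]}

```bash
mkdir -p pics; python3 - <<'E'
from bench import ctrl, eyes
import cv2,numpy as np
for n in ("top","side"):
    im=eyes.camera(n); cv2.imwrite(f"pics/{n}0.png",im[:,:,::-1])
    m=eyes.camera_model(n); print(n,{k:(np.round(v,4).tolist() if k=="pose" else v) for k,v in m.items()})
o=ctrl.get_obs(); print(o, ctrl.tcp_to_tips)
E
```

```text
top {'vertical_fov': 48.08679445546605, 'cx': 315.93939204013765, 'cy': 204.4615306521447, 'pose': [[-0.0264, 0.9952, -0.0937, 0.3659], [-0.9994, -0.0242, 0.0248, 0.0101], [0.0225, 0.0943, 0.9953, 1.3829], [0.0, 0.0, 0.0, 1.0]]}
side {'vertical_fov': 55.33267846574217, 'cx': 316.5355505892782, 'cy': 197.79549373805187, 'pose': [[-0.9392, 0.2381, -0.2475, 0.1858], [-0.3429, -0.611, 0.7135, 0.9458], [0.0187, 0.755, 0.6555, 0.9483], [0.0, 0.0, 0.0, 1.0]]}
{'time_s': 0.1, 'q': array([ 1.10268536e+00,  1.81489173e-01,  1.60788393e+00, -1.80748163e-05,
        1.35381771e+00, -2.06281262e-01]), 'dq': array([ 4.86001937e-04, -1.60614925e-03, -2.06157660e-03,  8.31827768e-05,
        1.35985343e-03,  7.01400287e-04]), 'joint_efforts': array([ 3.51090803e-04, -4.45880949e+01, -3.52239025e+01, -3.03931929e-04,
        4.10790439e-03, -2.04302452e-06]), 'eef_pos': array([0.14859669, 0.55497527, 0.24147326]), 'eef_rot': array([ 0.56048451, -0.43070227,  0.56149756,  0.43020131]), 'wrist_force': array([ 0.42300462, -0.36010632, -0.29927461]), 'torque': array([ 0.00288072,  0.0201105 , -0.00502925]), 'opening': 0.998767610321973} 0.011
```

View pics/top0.png

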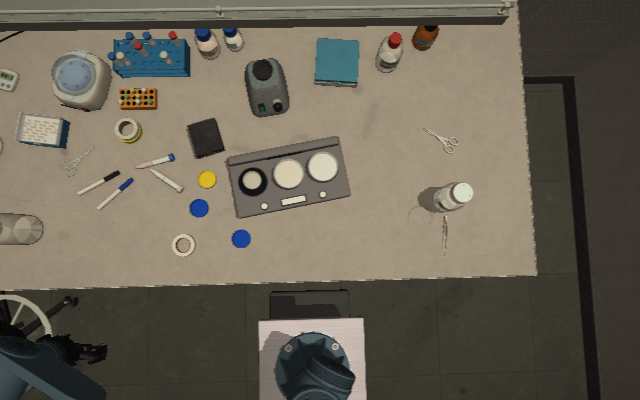

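View pics/side0.png

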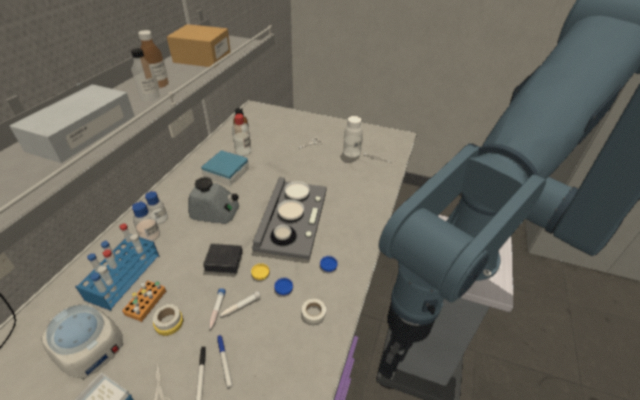

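The top view shows the counter at about (290,177). The small dish on a black pad is at (252,181), and the large dishes are at (288,174) and (323,166). The bar key is at (293,202), with round keys at (264,206) and (322,195).

Things that could be taken for the small dish:
- The clear/cream dish at (252,181): fits the description.
- The yellow dish at (207,180) and the blue ones at (199,208) and (241,239): wrong colour.
- The tape ring at (183,245) and the two large dishes: wrong kind or size.

I choose (252,181) on the left pad.

```bash
cat > h.py <<'E'
import numpy as np,cv2
from bench import ctrl,eyes
def ray(n,u,v):
    m=eyes.camera_model(n);f=200/np.tan(np.radians(m["vertical_fov"]/2));P=np.array(m["pose"])
    d=np.array([(u-m["cx"])/f,-(v-m["cy"])/f,-1.]);return P[:3,3],P[:3,:3]@d
def hit(n,u,v,z):
    o,d=ray(n,u,v);return o+d*(z-o[2])/d[2]
def proj(n,p):
    m=eyes.camera_model(n);f=200/np.tan(np.radians(m["vertical_fov"]/2));P=np.array(m["pose"])
    c=P[:3,:3].T@(np.array(p)-P[:3,3]);return m["cx"]+f*c[0]/-c[2],m["cy"]-f*c[1]/-c[2]
E
python3 - <<'E'
from h import *
for n,box in (("top",(225,135,355,220)),("side",(245,170,335,265))):
    im=cv2.imread(f"pics/{n}0.png");x0,y0,x1,y1=box
    c=im[y0:y1,x0:x1]
    cv2.imwrite(f"pics/{n}crop.png",cv2.resize(c,None,fx=6,fy=6,interpolation=cv2.INTER_CUBIC))
    g=c.min(2); mask=(g>140).astype(np.uint8)
    if n=="top":
        k,l,s,ce=cv2.connectedComponentsWithStats(mask)
    else: 
        k,l,s,ce=cv2.connectedComponentsWithStats((g>140).astype(np.uint8))
    for i in range(1,k):
        if s[i,4]>12:
            u,v=ce[i]+[x0,y0]; z=.055 if s[i,4]>150 else .039
            print(n,s[i].tolist(),round(u,1),round(v,1),"z.039",hit(n,u,v,.039).round(4),"z.055",hit(n,u,v,.055).round(4))
E
```

```text
top [84, 18, 28, 28, 622] 322.5 166.4 z.039 [ 0.608  -0.0464  0.039 ] z.055 [ 0.6051 -0.0458  0.055 ]
top [49, 25, 29, 28, 631] 288.5 173.3 z.039 [0.5891 0.0572 0.039 ] z.055 [0.5865 0.0566 0.055 ]
top [19, 38, 17, 16, 200] 251.9 180.3 z.039 [0.5705 0.1678 0.039 ] z.055 [0.568  0.1659 0.055 ]
top [95, 57, 6, 5, 26] 322.5 194.0 z.039 [ 0.5237 -0.0441  0.039 ] z.055 [ 0.5219 -0.0435  0.055 ]
top [56, 61, 24, 9, 124] 292.8 199.8 z.039 [0.5082 0.0457 0.039 ] z.055 [0.5065 0.0453 0.055 ]
top [36, 68, 6, 6, 25] 263.9 205.7 z.039 [0.4925 0.133  0.039 ] z.055 [0.491  0.1315 0.055 ]
side [40, 10, 24, 19, 347] 296.8 188.7 z.039 [ 0.6155 -0.0655  0.039 ] z.055 [ 0.608  -0.0477  0.055 ]
side [33, 31, 26, 17, 353] 290.3 208.8 z.039 [0.5948 0.0452 0.039 ] z.055 [0.5876 0.061  0.055 ]
side [65, 38, 7, 15, 72] 313.0 214.7 z.039 [0.5098 0.0443 0.039 ] z.055 [0.5041 0.0602 0.055 ]
side [31, 55, 14, 13, 138] 282.1 231.2 z.039 [0.5774 0.1551 0.039 ] z.055 [0.5705 0.169  0.055 ]
side [61, 61, 5, 5, 20] 308.0 233.1 z.039 [0.4945 0.1323 0.039 ] z.055 [0.4891 0.1466 0.055 ]
side [77, 76, 13, 7, 41] 328.1 248.7 z.039 [0.4112 0.1729 0.039 ] z.055 [0.4072 0.1865 0.055 ]
```

```bash
sleep 0.1; ls pics
```

```text
side0.png
sidecrop.png
top0.png
topcrop.png
```

View pics/topcrop.png

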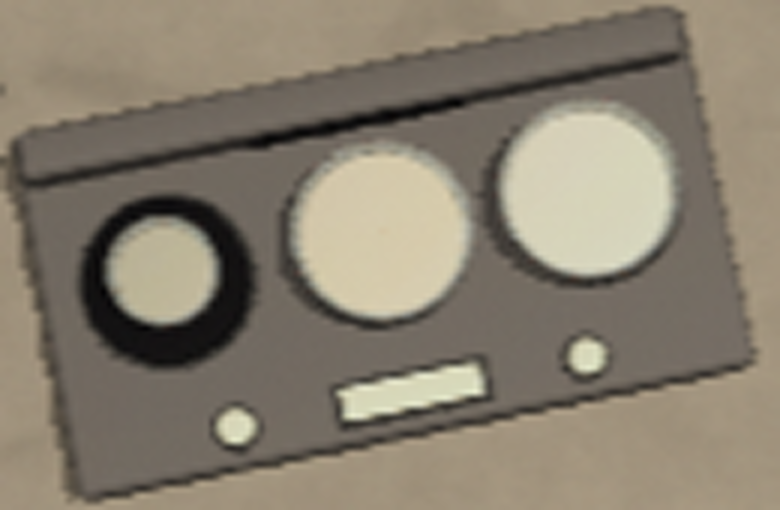

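View pics/sidecrop.png

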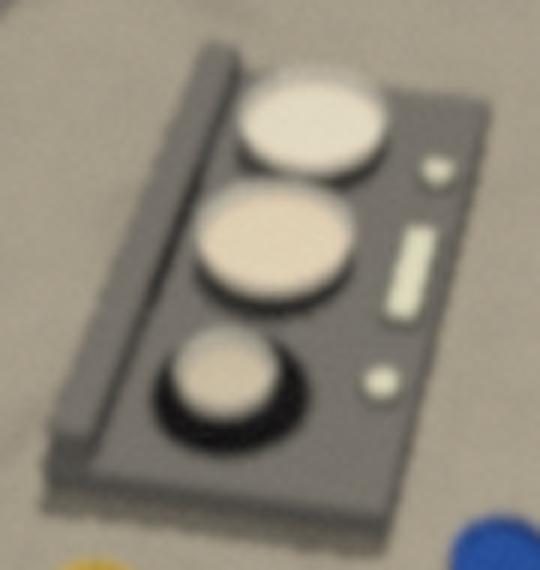

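The close crop confirms it: the left dish is small, cream/clear, and stands on the visible black pad. The dish top is at about (0.569,0.167), the bar key at (0.508,0.0455), and the counter yaw is about 0.174. I'll move above the dish, closing the fingers and turning the jaws about +0.43 to line up with counter y.

step_arm(xyz=[[30,-28,0],[70,-65,0],[105,-97,0],[140,-130,0],[175,-162,0],[210,-194,0],[245,-227,0],[280,-259,0],[315,-291,0],[350,-324,0]], spin=[0.04,0.08,0.12,0.16,0.2,0.25,0.3,0.35,0.4,0.43], fingers=[0,0,0,0,0,0,0,0,0,0])

```text
time_s: 1.1
eef_pos: [0.4997, 0.2299, 0.242]
eef_rot: [0.456, -0.54, 0.456, 0.541]
wrist_force: [0.1, 0.2, -0.5]
opening: -0.006
```

step_arm(xyz=[[35,-32,0],[70,-64,0],[70,-64,-20],[70,-64,-50],[70,-64,-80],[70,-64,-110],[70,-64,-125],[70,-64,-140],[70,-64,-140],[70,-64,-140]], spin=[0,0,0,0,0,0,0,0,0,0], fingers=[0,0,0,0,0,0,0,0,0,0])

```text
time_s: 2.1
eef_pos: [0.5694, 0.1675, 0.103]
eef_rot: [-0.456, 0.541, -0.456, -0.54]
wrist_force: [-0.1, -0.4, -0.0]
opening: 0.001
```

```bash
python3 - <<'E'
from h import *
for n,box in (("top",(225,135,355,220)),("side",(225,150,345,265))):
    im=eyes.camera(n)[:,:,::-1];x0,y0,x1,y1=box
    cv2.imwrite(f"pics/{n}1.png",cv2.resize(im[y0:y1,x0:x1],None,fx=5,fy=5,interpolation=cv2.INTER_CUBIC))
o=ctrl.get_obs();print(o["time_s"],o["eef_pos"],o["eef_rot"],o["wrist_force"],o["opening"])
p=o["eef_pos"].copy();p[2]-=.011
print("tip expected px",proj("top",p),proj("side",p))
E
```

```text
2.2 [0.56996438 0.16760306 0.10389398] [-0.45687476  0.54094516 -0.45551268 -0.53958501] [0.33556717 0.94891633 0.03355147] 0.003072203876720802
tip expected px (np.float64(249.7482213155983), np.float64(177.6972698448668)) (np.float64(281.93003035368105), np.float64(222.63404716253189))
```

View pics/side1.png

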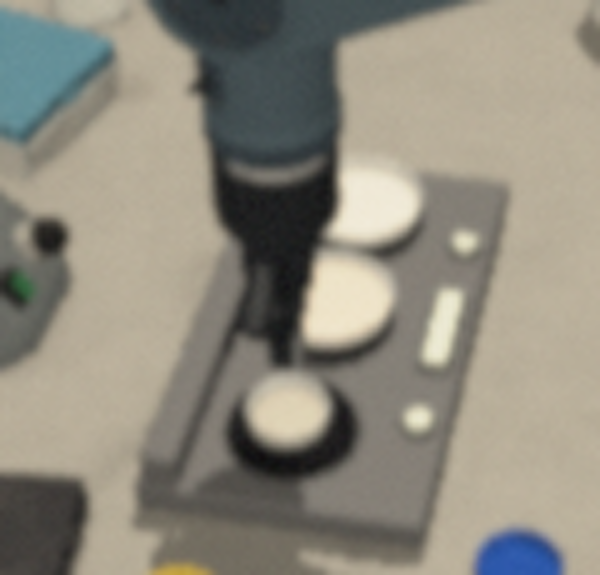

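View pics/top1.png

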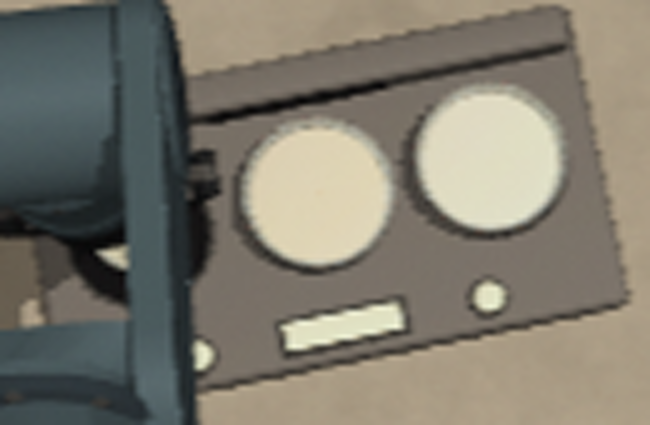

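```bash
python3 - <<'E'
from h import *
for z in (.1,.13,.15,.18): print(z,hit("top",266,169.4,z).round(3),hit("side",276.5,216,z).round(3))
E
```

```text
0.1 [0.592 0.12  0.1  ] [0.595 0.153 0.1  ]
0.13 [0.587 0.117 0.13 ] [0.581 0.181 0.13 ]
0.15 [0.583 0.115 0.15 ] [0.571 0.199 0.15 ]
0.18 [0.578 0.113 0.18 ] [0.557 0.228 0.18 ]
```

Tip and projection agree, and the linkage clears the neighbouring dishes. Now I'll descend slowly.

step_arm(xyz=[[-1,-1,-10],[-1,-1,-18],[-1,-1,-25],[-1,-1,-30],[-1,-1,-33],[-1,-1,-35],[-1,-1,-36],[-1,-1,-37],[-1,-1,-37],[-1,-1,-37]], spin=[0,0,0,0,0,0,0,0,0,0], fingers=[0,0,0,0,0,0,0,0,0,0])

```text
time_s: 3.2
eef_pos: [0.5679, 0.1665, 0.0656]
eef_rot: [-0.456, 0.54, -0.456, -0.54]
wrist_force: [-0.8, -0.4, 0.7]
opening: -0.0
```

step_arm(xyz=[[0,0,-1],[0,0,-2],[0,0,-3],[0,0,-3],[0,0,-3]], spin=[0,0,0,0,0], fingers=[0,0,0,0,0])

```text
time_s: 3.7
eef_pos: [0.568, 0.1665, 0.0625]
eef_rot: [-0.456, 0.54, -0.456, -0.54]
wrist_force: [0.2, -0.1, 2.6]
opening: 0.005
```

step_arm(xyz=[[0,0,-1],[0,0,-2],[0,0,-2.5],[0,0,-2.5],[0,0,-2.5]], spin=[0,0,0,0,0], fingers=[0,0,0,0,0])

```text
time_s: 4.2
eef_pos: [0.568, 0.1665, 0.0599]
eef_rot: [-0.456, 0.54, -0.456, -0.54]
wrist_force: [-0.2, -0.5, 4.8]
opening: -0.002
```

```bash
python3 - <<'E'
from h import *
for n,box in (("side",(225,150,345,265)),):
    im=eyes.camera(n)[:,:,::-1];x0,y0,x1,y1=box
    cv2.imwrite(f"pics/{n}2.png",cv2.resize(im[y0:y1,x0:x1],None,fx=5,fy=5,interpolation=cv2.INTER_CUBIC))
o=ctrl.get_obs();print(o["time_s"],o["eef_pos"],o["wrist_force"])
E
```

```text
4.25 [0.56799649 0.16646303 0.05993234] [-0.35014087  0.55581993  3.72446201]
```

View pics/side2.png

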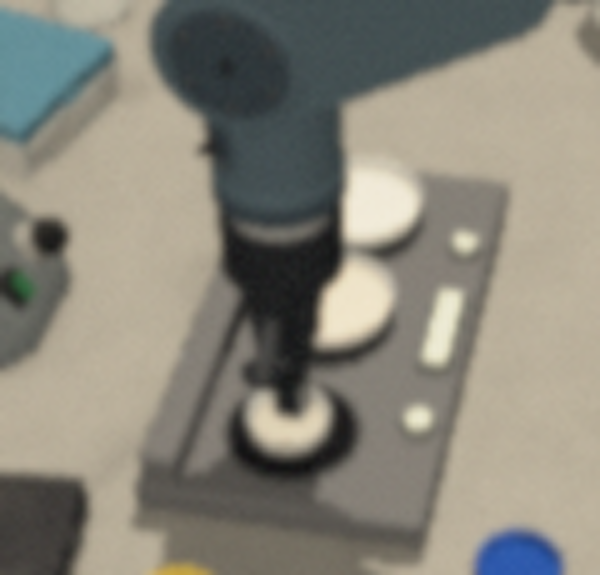

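The tips rest on the small lid at crop (290,405). The lid has moved down by about 10 crop pixels. With the force at about 4 N, the pad has sunk 5–6 mm. Now I'll rise straight up and go over to the bar key.

step_arm(xyz=[[0,0,1.5],[0,0,3],[0,0,4.5],[0,0,6],[0,0,8],[0,0,12],[0,0,22],[0,0,35],[0,0,50],[0,0,50]], spin=[0,0,0,0,0,0,0,0,0,0], fingers=[0,0,0,0,0,0,0,0,0,0])

```text
time_s: 5.25
eef_pos: [0.57, 0.1667, 0.1134]
eef_rot: [-0.458, 0.542, -0.455, -0.539]
wrist_force: [1.3, -0.3, 0.0]
opening: -0.002
```

step_arm(xyz=[[-10,-20,0],[-20,-40,0],[-30,-60,0],[-40,-80,0],[-50,-100,0],[-60,-121,0],[-60,-121,-15],[-60,-121,-30],[-60,-121,-30],[-60,-121,-30]], spin=[0,0,0,0,0,0,0,0,0,0], fingers=[0,0,0,0,0,0,0,0,0,0])

```text
time_s: 6.25
eef_pos: [0.5077, 0.0455, 0.0799]
eef_rot: [0.456, -0.54, 0.456, 0.54]
wrist_force: [-0.2, -0.4, -0.5]
opening: 0.005
```

```bash
python3 - <<'E'
from h import *
for n,box in (("side",(225,150,345,265)),("top",(225,135,355,220))):
    im=eyes.camera(n)[:,:,::-1];x0,y0,x1,y1=box
    cv2.imwrite(f"pics/{n}3.png",cv2.resize(im[y0:y1,x0:x1],None,fx=5,fy=5,interpolation=cv2.INTER_CUBIC))
o=ctrl.get_obs();print(o["time_s"],o["eef_pos"],o["wrist_force"])
p=o["eef_pos"].copy();p[2]-=.011
print((np.array(proj("side",p))-[225,150])*5)
E
```

```text
6.35 [0.50845733 0.04549825 0.08062024] [ 0.64016219 -1.04561569 -0.62488347]
[442.03044235 292.55265008]
```

View pics/side3.png

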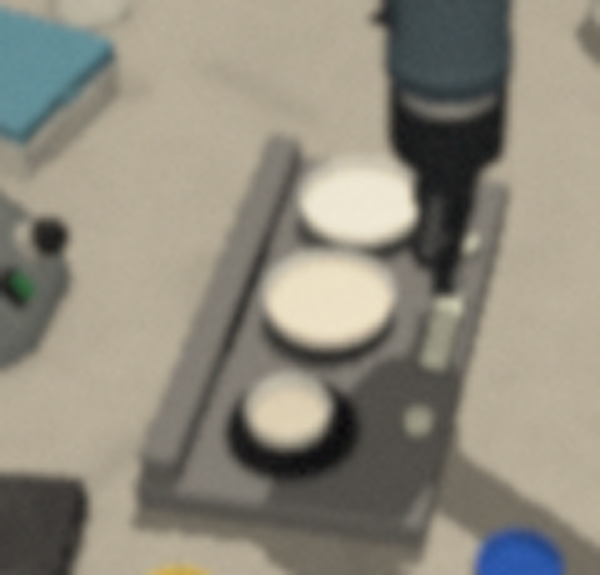

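View pics/top3.png

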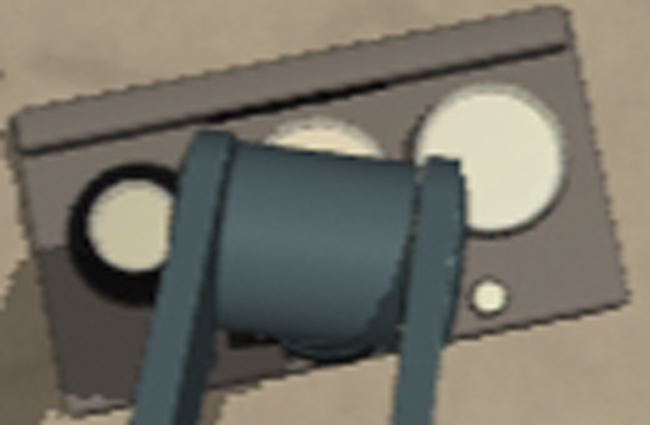

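The dish is back up: the lid is at crop (288,408), as before pressing. The tips are at (442,292), as predicted over the bar. Now I'll press the bar, with contact expected at TCP z of about 0.050.

step_arm(xyz=[[0,0,-10],[0,0,-20],[0,0,-26],[0,0,-29],[0,0,-30],[0,0,-31],[0,0,-32],[0,0,-33],[0,0,-33],[0,0,-33]], spin=[0,0,0,0,0,0,0,0,0,0], fingers=[0,0,0,0,0,0,0,0,0,0])

```text
time_s: 7.35
eef_pos: [0.5079, 0.0454, 0.047]
eef_rot: [-0.456, 0.54, -0.456, -0.54]
wrist_force: [-2.8, 0.7, 1.8]
opening: -0.001
```

step_arm(xyz=[[0,0,-0.5],[0,0,-1],[0,0,-1.5],[0,0,-1.5]], spin=[0,0,0,0], fingers=[0,0,0,0])

```text
time_s: 7.75
eef_pos: [0.5079, 0.0454, 0.0453]
eef_rot: [-0.456, 0.54, -0.456, -0.54]
wrist_force: [-1.5, -0.1, 3.8]
opening: 0.0
```

```bash
python3 - <<'E'
from h import *
for i in range(3):
    im=eyes.camera("side"); o=ctrl.get_obs();print(o["time_s"],o["eef_pos"],o["wrist_force"])
im=im[:,:,::-1]
cv2.imwrite("pics/side4.png",cv2.resize(im[150:265,225:345],None,fx=5,fy=5,interpolation=cv2.INTER_CUBIC))
E
```

```text
7.8 [0.50784262 0.04545257 0.04530742] [-0.90486777  1.79236466  3.48711006]
7.85 [0.50786586 0.04543781 0.04531823] [-2.54528687  0.74384718  4.64562967]
7.9 [0.50786009 0.04544438 0.04533659] [-2.75556742  1.52595475  3.62350839]
```

View pics/side4.png

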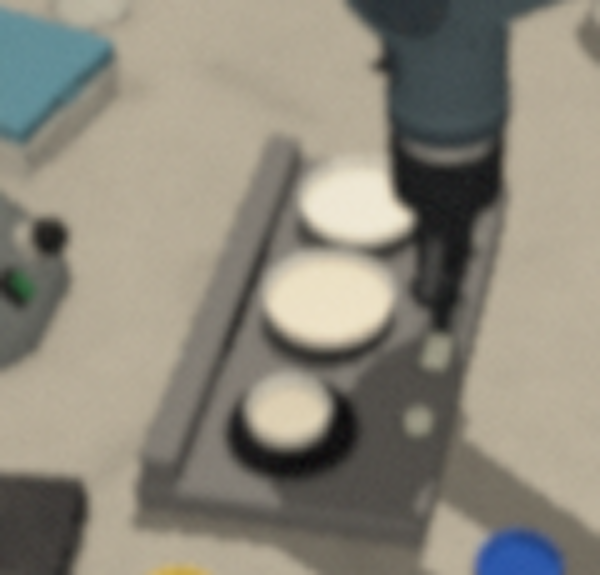

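The tips are on the bar's centre at crop (442,325). Vertical force is about 3.9 N and sink about 4.5 mm, so the key counts as pressed. Now I'll withdraw.

step_arm(xyz=[[0,0,1.5],[0,0,3],[0,0,5],[0,0,8],[0,0,20],[0,0,45],[0,0,75],[0,0,110],[0,0,150],[0,0,180]], spin=[0,0,0,0,0,0,0,0,0,0], fingers=[0,0,0,0,0,0,0,0,0,0])

```text
time_s: 8.9
eef_pos: [0.5084, 0.0453, 0.2288]
eef_rot: [-0.457, 0.541, -0.456, -0.539]
wrist_force: [0.2, -0.7, -0.1]
opening: 0.002
```

step_arm(xyz=[[-20,30,10],[-50,65,10],[-75,105,10],[-100,145,10],[-125,185,10],[-150,225,10],[-175,265,10],[-200,300,10],[-200,300,10],[-200,300,10]], spin=[0,0,0,0,0,0,0,0,0,0], fingers=[0,0,0,0,0,0,0,0,0,0])

```text
time_s: 9.9
eef_pos: [0.3072, 0.3461, 0.236]
eef_rot: [-0.456, 0.541, -0.455, -0.541]
wrist_force: [1.3, 0.0, 0.7]
opening: -0.001
```

```bash
python3 - <<'E'
from h import *
im=eyes.camera("top")[:,:,::-1]; cv2.imwrite("pics/top5.png",im)
x0,y0,x1,y1=225,135,355,220
g=im[y0:y1,x0:x1].min(2);k,l,s,ce=cv2.connectedComponentsWithStats((g>140).astype(np.uint8))
for i in range(1,k):
    if s[i,4]>12: print(s[i,4],(ce[i]+[x0,y0]).round(1))
o=ctrl.get_obs();print(o["time_s"],o["eef_pos"],o["wrist_force"],abs(o["dq"]).max())
E
```

```text
634 [322.6 166.3]
637 [288.5 173.3]
210 [251.9 180.1]
26 [322.5 194. ]
127 [292.9 199.9]
26 [263.8 205.7]
9.95 [0.30783483 0.34539258 0.23583015] [-0.27381129 -0.18900808  0.32716047] 0.03407215912377238
```

View pics/top5.png

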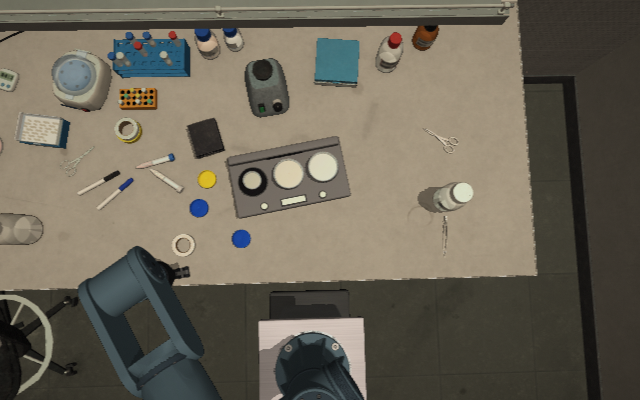

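The final view matches the first one: small dish at (251.9,180.1), and large dishes and keys within 0.2 px of where they were. The arm is clear and still.

```bash
python3 -c "
from bench import hand_in
print(hand_in())"
```

```text
the job is handed in; nothing more can be done
None
```

The job is done and handed in at about 10 s. I pressed the small dish, let it come up, then pressed the bar key and withdrew.

- **Small dish:** it stood on the left pad. I pressed its lid with closed fingertips at about 4 N, and the pad sank roughly 5–6 mm. After release, the side view showed the lid back at its original height.
- **Bar key:** I pressed it at its centre at about 3.9 N, and it sank about 4.5 mm. A sideways force of 1–3 N showed up during this press; nothing visibly moved.
- **Last check:** after withdrawing, the top view put all three dishes and all three keys within 0.2 px of where they started. The arm was clear, with wrist force near zero.

The sink depths come from the tool position and force, because the joints of the pads and keys cannot be read directly. No check failed.

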